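# Hang the ear defenders over the stand's crossbar

### The arm

A 6-joint arm with a two-finger parallel gripper is mounted at the origin on the work surface. World frame = base frame: x ahead of the robot, y to its left, z up, the work surface at z = 0. Lengths are in m, angles in rad, forces in N, time in s.
With the tool pointing down it reaches from about 0.3 to 0.775 m from the base axis. Payload 14.6 kg.
Tool frame: the origin (TCP) lies on the centre line of the jaws, within the pads' length; the fingertips stand 11 mm ahead of it and the grasp point (between the pads) lies 8 mm behind it; z points along the fingers, y is the line along which they close (so a half turn about z gives the same grasp; the last joint's range is limited). The gripper opens to 85 mm and grips with 20 to 120 N. Pads are 22 mm wide; open, the fingers measure 114 mm over their backs; the gripper's body (76 mm by 85 mm) begins 54 mm behind the grasp point. The pads swing forward as they close: fully open they stand 13 mm farther back than shut.
Start: joints at [-1.395, 0.3, 1.521, -0, 1.321, -0.067], TCP at [0.132, -0.534, 0.242] pointing down, gripper open.
Joint ranges: [-3.03, 3.03], [-0.79, 2.21], [0.23, 2.52], [-1.04, 4.18], [0, 3.07], [-2.55, 2.55]. Speed limits (rad/s): [2.22, 2.22, 2.57, 3.14, 3.14, 3.14].

### API

Orientations are given as a rotation vector (axis times angle).
In Python, from plant import goto, servo_line, move_j, move_gripper, hold, solve_ik, camera, get_calibration, MotionError, sign_off, find_in, pinpoint, current_t, current_joint_positions, current_joint_velocities, current_tau, current_eef_pos, current_tool_rot, current_contact_force, current_moment, current_finger_gap, current_finger_force gives the robot as it stands. Calls block until the motion is done:
- goto(position, orientation): joint-space move of the TCP to a pose.
- servo_line(position, speed=0.15, frame=None, threshold=None): straight line of the TCP; frame=None keeps the orientation; speed is the mean speed in m/s. With threshold (N) it stops when the force on the tool has changed by that much, and returns True; else False.
- move_j(angles): joint-space move.
- move_gripper(opening, effort=None): finger opening in m; effort is the grip in N (None keeps the last); returns when the fingers have stopped.
- hold(seconds).
- solve_ik(position, orientation): joint angles nearest the present ones, or None.
- camera(name): name is "scene" or "side" or "wrist"; returns (picture, depth): 400x640x3 uint8, blue, green, red; 400x640 float32, m along the optical axis (not along the pixel's ray), 0 where there is no reading.
- get_calibration(name): a dict with "mtx" (3x3 intrinsics, pixels), "origin" and "orientation" of the camera in the world. Camera axes: x right, y down, z forward; pixel columns grow to the right and rows downward; lengths in m; the calibration is good to about 2 mm. A picture is of the moment at which its call begins: read the wrist's pose just before it. get_calibration takes no time and is no camera call; for the wrist camera it gives the pose at the moment of the call.
A pose or a line that the arm cannot do raises MotionError and nothing moves.
- sign_off(): hands the job in; it is judged then, once.
Trained networks look in the newest picture that a camera, given by its name, has taken for a name from the list of things; names that differ only in an ending like _2 or _b are one class to them, and where a whole thing is asked for, a point or a joint stands for the part that bears it (a point fixed in the world has none). Each returns a list of dicts, best first, with "score" (0 to 1); they miss things now and then, are a little off and sometimes report something else, mostly with a low value. They report only what shows in the picture. A call takes as long as a camera call. They do not tell look-alikes from the thing itself.
- find_in(camera, label): "rect" ([left, top, right, bottom] in pixels, round what is visible of it).
- pinpoint(camera, label): "pixel" ([column, row] in pixels: a listed point, or the origin of a listed thing).
Readings, each from a call of its own:
- current_t(): time.
- current_joint_positions(): joint angles.
- current_joint_velocities(): joint speeds.
- current_tau(): joint torques, N m.
- current_eef_pos(): TCP position.
- current_tool_rot(): TCP orientation.
- current_contact_force(): force on the tool from outside, world axes, zero at the start.
- current_moment(): the same for the moment, N m.
- current_finger_gap(): finger opening in m.
- current_finger_force(): force on a finger pad.
Only numpy, scipy, OpenCV 4.12 (cv2) and the standard library are available. Lean on these libraries where they do the work, as an engineer would, in place of code of your own. Each camera call takes 0.05 s, during which the arm holds its last target. There are 200 camera calls.

### The job

The homogeniser run is over: lift the red ear defenders off the sloped rest by their headband and hang them over the horizontal crossbar of the lab stand, one ear cup on each side of the bar. Lower them until the headband is on the bar before letting go, do not drop them on; leave them hanging still, and do not disturb the cup, tin, bottle or clamp on the bench.

Things in the scene. Friction and masses are not known exactly. Their poses are not given: they have to be found in the camera images.
- ear_defenders: Loose rigid upside-down U, 200 g, 166 mm wide (y), 142 tall (z), 56 deep (x). Two red cups with black cushions, each 56 x 36 x 64 (x, y, z), 96 mm apart inside; free under the headband up to z = 124. Origin: midway between the cups' undersides. z: up through the crown; y: cup to cup; x: normal to the U. Starts in the rest, z 35 degrees off vertical, crown to the robot's side.
- headband: Black band 28 mm wide (x), 6 thick, fixed to the cups; same origin and axes as the ear defenders. At its crown a grey pad to lift by: 32 mm wide (x, grip across this), 64 long (y), 18 thick (z 124 to 142). The bar ends up under this pad, so fingers should not reach below its underside there.
- grip_top (a point): Centre of the top face of the grey crown pad of the headband (z = 142 mm in the ear defenders' frame); axes as the ear defenders.
- band_under (a point): Centre of the underside of the grey crown pad (z = 124 mm in the ear defenders' frame): the place that rests on the bar; axes as the ear defenders.
- rest: Fixed sloped aluminium rest, 190 mm wide (y), on a dark foot 135 x 190; origin on the bench. Its board leans 35 degrees from vertical, top to its -x (roughly to the robot); the cups stand on its lip against the board's +x face. The board ends 75 mm up the slope, so the headband stands free above it, pad top 166 mm above the bench.
- crossbar: Fixed lab stand: two maroon base blocks 70 x 60 x 45 mm with upright rods 165 tall, 280 apart in y, joined by a horizontal steel bar along y, 14 in diameter, axis 145 above the bench, held in cream clamps 30 x 24 (x, y). Origin on the bench under the middle of the bar; z up.
- bar_mid (a point): Middle of the horizontal bar, on its axis (145 mm above the bench; bar top at 152 mm). y runs along the bar, z up. The bar is free for 120 mm either side.
- specimen_cup: Bystander: white plastic cup, 64 mm across, 65 mm tall; origin at the centre of its underside.
- tin: Bystander: flat round black tin, 70 mm across, 32 mm tall; origin at the centre of its underside.
- reagent_bottle: Bystander: amber bottle with red cap, 56 mm across, 120 mm tall; origin at the centre of its underside.
- clamp: Bystander: steel ring-handled clamp lying flat, 120 mm long along its x, 10 mm thick, 60 mm wide over the rings; origin under its middle.
Not all that is in view belongs to the job. Of the things that look like the ear_defenders, the largest one is meant.

How it is judged:
On the way, in this order (a step that is already met when the one before it is completed fails the run):
1. the ear defenders are lifted clear of the rest, held by the headband (contact force between the fingers and headband above 1 N and height (world z) of ear_defenders above 0.1 m and contact force between ear_defenders and rest below 0.1 N), for 0.2 s.
2. still held by the headband, they are lowered astride the bar, the pad's underside at most 30 mm above the bar's axis (contact force between the fingers and headband above 1 N and z of band_under in the frame of bar_mid between 0 and 0.03 m and x of band_under in the frame of bar_mid between -0.035 and 0.035 m and y of band_under in the frame of bar_mid between -0.11 and 0.11 m and angle between the x axis of ear_defenders and the y axis of bar_mid, either way round below 0.6 rad), for 0.1 s.
At the end, for the whole second after the job is handed in: The ear defenders hang still and bearing on the crossbar, a cup on each side: pad underside 0 to 30 mm above the bar axis, within 35 mm across and 110 mm of mid-bar; U within 0.6 rad of square to the bar, tilt under 0.35 rad, below 0.03 m/s and 0.3 rad/s (z of band_under in the frame of bar_mid between 0 and 0.03 m and x of band_under in the frame of bar_mid between -0.035 and 0.035 m and y of band_under in the frame of bar_mid between -0.11 and 0.11 m and angle between the x axis of ear_defenders and the y axis of bar_mid, either way round below 0.6 rad and contact force between ear_defenders and crossbar above 0.5 N and angle between ear_defenders's own z axis and vertical below 0.35 rad and linear speed of ear_defenders below 0.03 m/s and angular speed of ear_defenders below 0.3 rad/s); the robot touches nothing.
It fails at once if a bystander (cup, tin, bottle, clamp) is moved more than 20 mm (distance of any of specimen_cup, tin, reagent_bottle, clamp from where it was at the start of the episode above 0.02 m).
It also fails if it takes over 40 s, if anything falls off the work surface, if the arm or the gripper's body presses on something with over 40 N, if the wrist force passes 120 N, or if a joint passes its speed limit or range.

## Working session

There is one attempt and no reset: what is moved stays moved. The work goes in short steps, each a Python script; the robot and the scene stay as the last script left them, time stands still between calls to the robot, and variables do not carry over. Pictures are saved under pics/ and viewed, at most 10 in all, crops included, and the job is handed in when it is done.

```bash
mkdir -p pics
cat > h.py <<'E'
import numpy as np, cv2
from scipy.spatial.transform import Rotation as R
from plant import *
def pose(c):
    k=get_calibration(c); o=np.array(k["orientation"],float)
    Rm=o if o.shape==(3,3) else R.from_rotvec(o).as_matrix()
    return np.array(k["mtx"]),np.array(k["origin"]),Rm
def cloud(c,d):
    K,t,Rm=pose(c); v,u=np.mgrid[:d.shape[0],:d.shape[1]]
    P=np.stack([(u-K[0,2])*d/K[0,0],(v-K[1,2])*d/K[1,1],d],-1)
    P=P@Rm.T+t; P[d<=0]=np.nan; return P
E
python3 - <<'E'
from h import *
for c in("scene","side"):
    im,d=camera(c); cv2.imwrite(f"pics/{c}.png",im); P=cloud(c,d); np.save(f"{c}.npy",P); np.save(f"{c}_im.npy",im)
    print(c,get_calibration(c))
    for l in("ear_defenders","rest","crossbar","specimen_cup","tin","reagent_bottle","clamp"):
        print(l,[(np.round(x["rect"]).astype(int).tolist(),round(x["score"],2)) for x in find_in(c,l)[:3]])
    for l in("grip_top","band_under","bar_mid"):
        for x in pinpoint(c,l)[:3]:
            u,v=np.round(x["pixel"]).astype(int); print(l,u,v,round(x["score"],2),np.nanmedian(P[v-1:v+2,u-1:u+2].reshape(-1,3),0).round(3))
print(current_t(),current_tool_rot())
E
```

```text
scene {'mtx': array([[364.90538724,   0.        , 314.75078943],
       [  0.        , 364.90538724, 197.64640312],
       [  0.        ,   0.        ,   1.        ]]), 'origin': array([ 0.83081255, -0.60098926,  0.92015159]), 'orientation': array([-2.44131856, -0.68473197,  0.22007889])}
ear_defenders [([250, 202, 308, 272], 0.94), ([197, 291, 248, 337], 0.79), ([210, 193, 252, 228], 0.7)]
rest [([253, 202, 319, 285], 0.95)]
crossbar [([328, 98, 407, 200], 0.74), ([410, 172, 434, 197], 0.51)]
specimen_cup [([409, 169, 434, 197], 0.61), ([327, 99, 409, 199], 0.37)]
tin [([385, 217, 406, 240], 0.83)]
reagent_bottle [([362, 243, 387, 276], 0.79)]
clamp []
grip_top 259 209 0.9 [ 0.449 -0.241  0.163]
grip_top 238 196 0.68 [ 0.3   -0.173  0.03 ]
grip_top 236 295 0.56 [ 0.486 -0.418  0.03 ]
band_under 263 212 0.75 [ 0.468 -0.249  0.174]
band_under 233 303 0.59 [ 0.482 -0.433 -0.   ]
bar_mid 372 131 0.97 [0.564 0.165 0.151]
side {'mtx': array([[426.1389521 ,   0.        , 322.72755194],
       [  0.        , 426.1389521 , 206.49947739],
       [  0.        ,   0.        ,   1.        ]]), '
[... 204 characters left out ...]
384, 182], 0.79)]
rest [([318, 182, 360, 234], 0.86)]
crossbar [([217, 228, 316, 364], 0.72), ([201, 255, 226, 288], 0.62)]
specimen_cup [([196, 257, 224, 289], 0.68)]
tin [([235, 224, 261, 248], 0.69)]
reagent_bottle [([253, 181, 275, 217], 0.75)]
clamp [([332, 259, 376, 273], 0.63)]
grip_top 404 241 0.79 [ 0.286 -0.176  0.003]
grip_top 360 173 0.73 [ 0.453 -0.245  0.168]
grip_top 370 175 0.62 [ 0.461 -0.424  0.029]
band_under 353 178 0.97 [ 0.466 -0.218  0.164]
band_under 407 238 0.87 [ 0.279 -0.175  0.016]
band_under 367 178 0.69 [ 0.467 -0.416  0.019]
bar_mid 266 273 0.89 [0.562 0.182 0.15 ]
bar_mid 336 212 0.25 [ 0.497 -0.155  0.077]
1.1 [-3.11844236e+00 -3.80484398e-01 -5.51424098e-05]
```

Run:
```python
import cv2,numpy as np
a=cv2.imread("pics/scene.png")[80:350,180:450]; b=cv2.imread("pics/side.png")[140:380,180:440]
cv2.imwrite("pics/a2.png",np.hstack([cv2.resize(a,(400,400)),cv2.resize(b,(400,400))]))
cv2.imwrite("pics/a3.png",cv2.resize(b,(780,600),interpolation=cv2.INTER_CUBIC))
# clouds
for c in("scene","side"):
    P=np.load(c+".npy");im=np.load(c+"_im.npy").astype(int)
    x,y,z=np.moveaxis(P,-1,0)
    m=(abs(x-.45)<.06)&(abs(y+.24)<.11)&(z>.125)&(z<.2)
    g=m&(im.max(-1)>60)&(im.max(-1)-im.min(-1)<40)
    print(c,"ed top",m.sum(),np.percentile(P[m],[2,50,98],axis=0).round(3).tolist(),"grey",g.sum(),np.median(P[g],0))
    red=(im[...,2]>1.8*im[...,1])&(im[...,2]>80)&(x>.38)&(x<.65)&(y>-.36)&(y<-.1)
    print("red",red.sum(),np.percentile(P[red],[2,50,98],axis=0).round(3).tolist())
    # crossbar: points high near bar
    m=(abs(x-.563)<.15)&(abs(y-.17)<.2)&(z>.14)&(z<.16)
    q=P[m]; print("bar",len(q),q.min(0),q.max(0))
    pc=q[:,:2]-q[:,:2].mean(0);w=np.linalg.svd(pc,full_matrices=False)[2][0];print("dir",w,q.mean(0), (pc@w).min(),(pc@w).max())
```

```text
scene ed top 584 [[0.443, -0.313, 0.128], [0.471, -0.268, 0.161], [0.506, -0.175, 0.174]] grey 304 [ 0.46446217 -0.25386908  0.16717431]
red 476 [[0.472, -0.32, 0.057], [0.533, -0.302, 0.093], [0.568, -0.159, 0.115]]
bar 495 [0.51279207 0.02079022 0.14017223] [0.60359094 0.32031082 0.15999426]
dir [-0.15756286 -0.98750896] [0.56323917 0.16102369 0.15087929] -0.16128476257221566 0.1405669369239237
side ed top 378 [[0.44, -0.309, 0.126], [0.458, -0.218, 0.158], [0.504, -0.171, 0.175]] grey 135 [ 0.45772009 -0.24324426  0.16730209]
red 60 [[0.464, -0.311, 0.089], [0.502, -0.236, 0.111], [0.538, -0.156, 0.118]]
bar 836 [0.51083416 0.0248937  0.14000121] [0.60072487 0.32589785 0.15999943]
dir [0.1491356  0.98881675] [0.56074964 0.19140553 0.15129003] -0.1681141064611121 0.13560102728288126
```

View pics/a2.png

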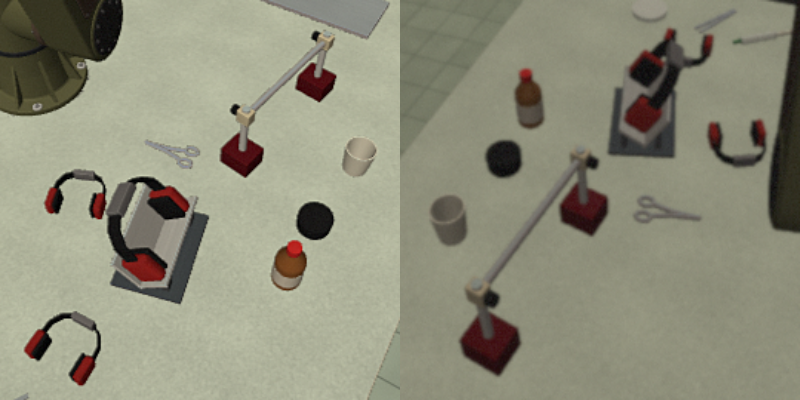

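The scene view shows the target in the rest, with its pad near pixel (260,209) in the full picture. The bar is at (372,131), and both look-alikes lie flat on the bench. Next I'll fit the shape to the depth points.

```bash
cat > fit.py <<'E'
from h import *
from scipy.optimize import least_squares
t35=np.radians(35)
def Red(yaw): return (R.from_euler('z',yaw)*R.from_euler('y',-t35)).as_matrix()
boxes=[((0,0,.133),(.016,.032,.009)),((0,.0655,.032),(.028,.018,.032)),((0,-.0655,.032),(.028,.018,.032))]
def sdf(p,c,h):
    q=abs(p-c)-h; return np.linalg.norm(np.maximum(q,0),axis=1)+np.minimum(q.max(1),0)
def res(s,Q):
    p=(Q-[s[0],s[1],.166+s[3]])@Red(s[2])+[0,0,.142]
    # s = world position of grip_top (z nominal .166 is highest pad edge-ish)
    return np.min([sdf(p,np.array(c),np.array(h)) for c,h in boxes],0)
def select(P,im):
    im=im.astype(int); x,y,z=np.moveaxis(P,-1,0); box=(x>.4)&(x<.62)&(y>-.38)&(y<-.1)
    red=(im[...,2]>1.8*im[...,1])&(im[...,2]>60)&box&(z>.03)
    g=box&(z>.15)&(z<.19)&(im.max(-1)>70)&(x<.5)
    return P[red],P[g]
def fit(sets):
    Q=np.vstack([q for s in sets for q in s])
    best=min((least_squares(res,[.455,-.243,y0,0],args=(Q,),loss='soft_l1',f_scale=.003) for y0 in(-.3,0,.3)),key=lambda r:r.cost)
    return best.x,np.median(abs(res(best.x,Q))),len(Q)
E
python3 - <<'E'
from fit import *
S={c:select(np.load(c+".npy"),np.load(c+"_im.npy")) for c in("scene","side")}
for c in S: print(c,[len(q) for q in S[c]],fit([S[c]]))
print(fit(S.values()))
for c in S:
    P=np.load(c+".npy");x,y,z=np.moveaxis(P,-1,0)
    # bar only: thin top line excluding clamps
    m=(abs(x-.563)<.06)&(abs(y-.17)<.11)&(z>.147)&(z<.156); q=P[m]
    k=np.polyfit(q[:,1],q[:,0],1); print(c,"bar x at y=.17",np.polyval(k,.17),"slope",k[0])
    m=(abs(x-.563)<.06)&(abs(y-.17)<.25)&(z>.162)&(z<.25); q=P[m]; print("tops",[ (q[s].mean(0).round(3).tolist(),s.sum()) for s in (q[:,1]>.17,q[:,1]<.17)])
    m=(abs(x-.563)<.1)&(abs(y-.17)<.25)&(z>.035)&(z<.06); q=P[m]; print("blocks",[np.median(q[s],0).round(3).tolist() for s in (q[:,1]>.2,q[:,1]<.1)])
E
```

```text
scene [509, 222] (array([ 0.45481932, -0.25049132,  0.27204653, -0.00089103]), np.float64(0.0008520332815308146), 731)
side [349, 97] (array([ 4.53781472e-01, -2.52879991e-01,  2.67935920e-01, -2.31514367e-04]), np.float64(0.0012734745215904082), 446)
(array([ 0.45464598, -0.25163486,  0.27107544, -0.00060392]), np.float64(0.0011242421449879879), 1177)
scene bar x at y=.17 0.5667457635856576 slope 0.16258065862162197
tops [([0.588, 0.31, 0.165], np.int64(20)), ([0.544, 0.034, 0.165], np.int64(27))]
blocks [[0.592, 0.303, 0.045], [0.55, 0.028, 0.045]]
side bar x at y=.17 0.5619665519664844 slope 0.15902742875352338
tops [([0.587, 0.313, 0.165], np.int64(59)), ([0.542, 0.037, 0.165], np.int64(35))]
blocks [[0.579, 0.319, 0.045], [0.536, 0.043, 0.046]]
```

```bash
cat > plan.py <<'E'
from fit import *
G=np.array([.4546,-.2516,.1654]); yaw=.27; E=Red(yaw)
B=np.array([.565,.172,.145]); psi=-.159; 
h=.138-.142   # TCP above grip_top along ED z
def tool(E,s): # tool rotation from ED axes
    z=-E[:,2]; y=s*E[:,0]; return R.from_matrix(np.stack([np.cross(y,z),y,z],1)).as_rotvec()
def tcp(g,E,d=0): return g+E[:,2]*(h+d)
U=R.from_euler('z',psi+np.pi/2).as_matrix()  # ED upright, x along bar y
Ul=R.from_euler('z',yaw).as_matrix()
E
python3 - <<'E'
from plan import *
for s in(1,-1):
  for n,g,e,d in(("stand",G,E,.1),("grasp",G,E,0),("lift",G+[0,0,.2],E,0),("over",B+[0,0,.145+.08],U,0),("low",B+[0,0,.025],U,0),("away",B+[0,0,.025],U,.12)):
    q=solve_ik(tcp(g,e,d),tool(e,s)); print(s,n,tcp(g,e,d).round(3),None if q is None else np.round(q,2))
E
```

```text
1 stand [ 0.402 -0.266  0.244] [-0.93  0.02  1.95  0.67  1.04 -1.51]
1 grasp [ 0.457 -0.251  0.162] [-0.8   0.2   1.96  0.76  0.82 -1.56]
1 lift [ 0.457 -0.251  0.362] [-0.8  -0.01  1.7   0.57  1.2  -1.22]
1 over [0.565 0.172 0.366] [ 0.23  0.34  1.19 -0.    1.61 -1.18]
1 low [0.565 0.172 0.166] [ 0.23  0.46  1.49 -0.    1.2  -1.18]
1 away [0.565 0.172 0.286] [ 0.23  0.36  1.34 -0.    1.44 -1.18]
-1 stand [ 0.402 -0.266  0.244] [-0.93  0.02  1.95  0.67  1.04  1.64]
-1 grasp [ 0.457 -0.251  0.162] [-0.8   0.2   1.96  0.76  0.82  1.58]
-1 lift [ 0.457 -0.251  0.362] [-0.8  -0.01  1.7   0.57  1.2   1.93]
-1 over [0.565 0.172 0.366] [ 0.23  0.34  1.19 -0.    1.61  1.96]
-1 low [0.565 0.172 0.166] [ 0.23  0.46  1.49 -0.    1.2   1.96]
-1 away [0.565 0.172 0.286] [ 0.23  0.36  1.34 -0.    1.44  1.96]
```

Run:
```python
from plan import *
goto(tcp(G,E,.1),tool(E,1)); move_gripper(.06)
im,d=camera("wrist"); P=cloud("wrist",d); cv2.imwrite("pics/w1.png",im)
S=select(P,im); print([len(q) for q in S])
try: print(fit([S]))
except Exception as e: print(e)
print(current_eef_pos(),tcp(G,E,.1),current_t(),current_contact_force())
```

```text
[989, 3394]
(array([ 0.45625422, -0.25309028,  0.25465649,  0.00071302]), np.float64(0.0005900539376985457), 4383)
[ 0.40147816 -0.26642809  0.24401592] [ 0.40153156 -0.26628712  0.2440386 ] 2.925 [-0.33487917  0.95893177 -0.01799617]
```

View pics/w1.png

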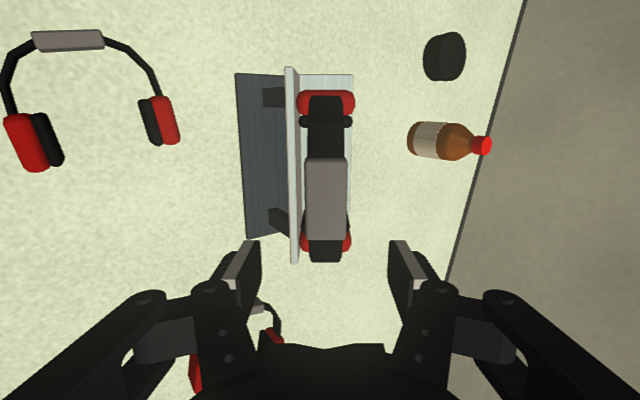

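The wrist picture shows the pad centred at (325,200), in line with the open fingers at columns 250 and 400. The wrist fit agrees with the first one to within 2 mm, so I'll use it and grasp.

```bash
sed -i 's/^G=.*/G=np.array([.4558,-.2527,.1664]); yaw=.258; E=Red(yaw)/' plan.py
python3 - <<'E'
from plan import *
r=tool(E,1)
goto(tcp(G,E,.06),r)
print(servo_line(tcp(G,E,0),speed=.06,threshold=8),current_eef_pos()-tcp(G,E),current_contact_force())
move_gripper(.0,effort=50); print("gap",current_finger_gap(),current_finger_force(),current_contact_force())
im,d=camera("wrist"); cv2.imwrite("pics/w2.png",im)
servo_line(tcp(G+[0,0,.03],E),speed=.08); print("gap",current_finger_gap(),current_finger_force(),current_contact_force(),current_t())
im,d=camera("side"); cv2.imwrite("pics/s2.png",np.hstack([cv2.resize(im[130:280,270:430],(400,375)),cv2.resize(cv2.imread("pics/w2.png"),(400,375))]))
E
```

```text
False [ 6.62165760e-06 -1.46500769e-04  2.99664067e-04] [-0.35329196  0.28261716 -0.01562988]
gap 0.03071626900540929 49.13682997226715 [-5.73779811  0.31011012  5.11021878]
gap 0.030586375949415295 49.64232087135315 [-0.21276412  1.23904246 -2.71330612] 5.3167
```

View pics/s2.png

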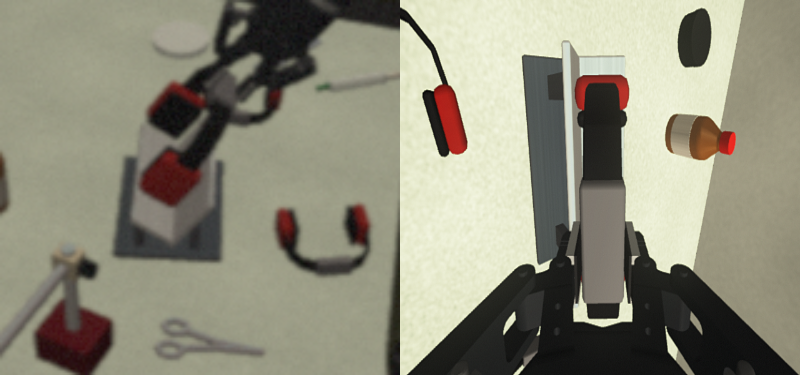

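The pad is gripped near its middle, and the wrist force matches the 2 N weight. Next: lift, turn upright, carry over the bar and check.

Run:
```python
from plan import *
servo_line(tcp(G+[0,0,.2],E),speed=.15); hold(.3)
print("gap",current_finger_gap(),current_finger_force(),current_contact_force(),current_t())
goto(tcp(B+[0,0,.225],U),tool(U,1)); hold(.3)
print(current_eef_pos(),current_contact_force(),current_finger_gap(),current_t())
ims=[]
for c in("scene","side"):
    im,d=camera(c); P=cloud(c,d); np.save(c+"3.npy",P); np.save(c+"3_im.npy",im)
    i=im.astype(int); x,y,z=np.moveaxis(P,-1,0)
    m=(i[...,2]>1.8*i[...,1])&(i[...,2]>60)&(z>.17)&(z<.4)&(abs(x-.565)<.15)&(abs(y-.172)<.12); Q=P[m]
    a=(Q-B)@U
    for s in(1,-1):
        q=a[s*a[:,1]>0]; print(c,s,len(q),np.percentile(q,[3,97],axis=0).round(3).tolist() if len(q) else "")
    u,v=(352,60) if c=="scene" else (180,150)
    ims.append(cv2.resize(im[v-60 if v==60 else v:(v-60 if v==60 else v)+220,u-60:u+160],(400,400)))
cv2.imwrite("pics/s3.png",np.hstack(ims))
```

```text
gap 0.030869610036031614 49.66573476791382 [-0.1711754   0.06240771 -1.31841858] 6.95
[0.56508278 0.17146249 0.36610817] [ 0.22333146  0.02199924 -1.61397646] 0.030968620376994712 8.8667
scene 1 170 [[-0.031, 0.06, 0.094], [0.015, 0.076, 0.149]]
scene -1 266 [[-0.029, -0.082, 0.092], [0.017, -0.063, 0.147]]
side 1 376 [[-0.02, 0.068, 0.095], [0.027, 0.086, 0.148]]
side -1 207 [[-0.019, -0.071, 0.097], [0.028, -0.058, 0.149]]
```

View pics/s3.png

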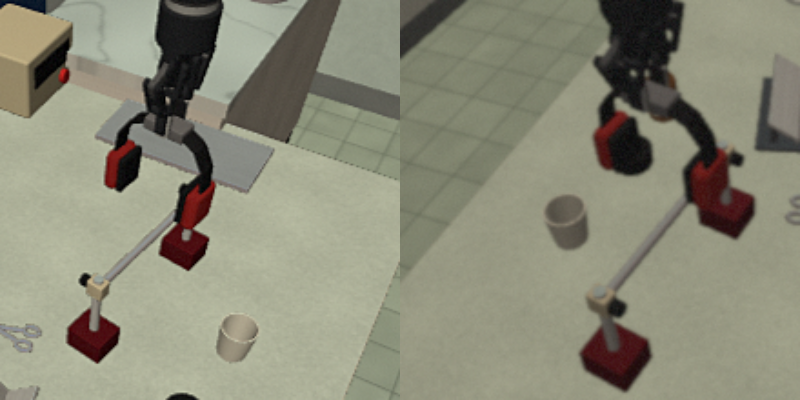

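It hangs level: the cups are symmetric about the bar, about ±75 mm, and upright in both views. I'll lower it until it touches.

Run:
```python
from plan import *
servo_line(tcp(B+[0,0,.04],U),speed=.12)
f0=current_contact_force(); hit=servo_line(tcp(B+[0,0,.014],U),speed=.015,threshold=3)
p=current_eef_pos(); print(hit,p[2]-tcp(B,U)[2],f0,current_contact_force()); hold(.3)
print(current_contact_force(),current_finger_gap(),current_finger_force(),current_t())
im,d=camera("side"); cv2.imwrite("pics/s4.png",cv2.resize(im[180:380,150:370],(660,600)))
```

```text
True 0.02506678158439929 [-0.11488258 -0.18488742 -1.18813181] [-0.60074644 -0.3434804   5.09527282]
[-0.83818636  0.13897947  5.87413433] 0.030882798581714582 50.45909106731415 11.9917
```

View pics/s4.png

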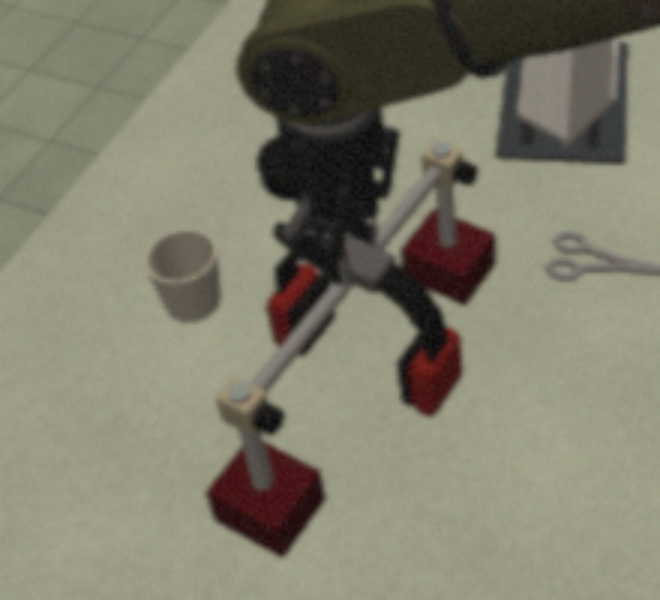

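The contact came at the expected height, with the bar under the pad and one cup on each side. I'll release and retreat.

Run:
```python
from plan import *
p=np.array(current_eef_pos())
move_gripper(.036,effort=20); hold(.2); move_gripper(.06); hold(.2)
servo_line(p+[0,0,.03],speed=.04); servo_line(p+[0,0,.15],speed=.12); hold(1.5)
print(current_contact_force(),current_t())
ims=[]
for c in("scene","side"):
    im,d=camera(c); P=cloud(c,d); i=im.astype(int); x,y,z=np.moveaxis(P,-1,0)
    m=(i[...,2]>1.8*i[...,1])&(i[...,2]>70)&(z>.02)&(z<.2)&(abs(x-.565)<.15)&(abs(y-.172)<.1); a=(P[m]-B)@U
    for s in(1,-1):
        q=a[s*a[:,1]>.03]; print(c,s,len(q),np.percentile(q,[3,97],axis=0).round(3).tolist() if len(q) else "")
    ims.append(cv2.resize(im[60:260,280:480] if c=="scene" else im[180:380,150:350],(400,400)))
cv2.imwrite("pics/s5.png",np.hstack(ims))
```

```text
[-0.21168948 -0.23665535  0.67427448] 16.6
scene 1 118 [[-0.029, 0.057, -0.103], [0.019, 0.074, -0.053]]
scene -1 161 [[-0.027, -0.084, -0.104], [0.019, -0.064, -0.051]]
side 1 142 [[-0.02, 0.064, -0.094], [0.027, 0.083, -0.052]]
side -1 138 [[-0.019, -0.074, -0.09], [0.029, -0.06, -0.049]]
```

View pics/s5.png

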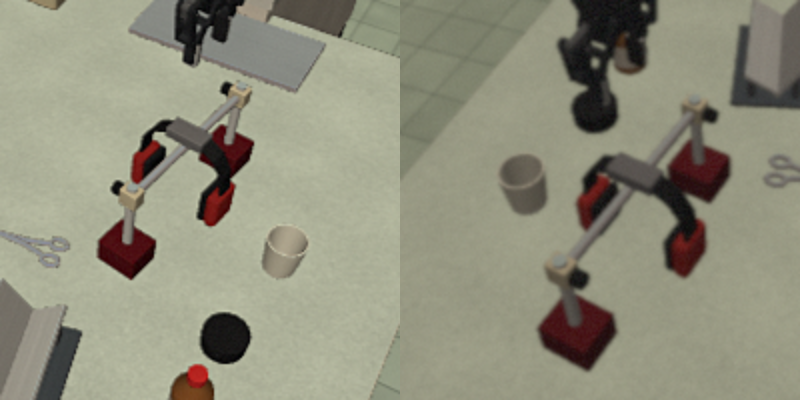

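Both views show the ear defenders hanging level on the bar, a cup on each side, with the gripper clear. I'll hand it in.

```bash
python3 -c "
from plant import *
print(current_joint_velocities()); print(sign_off())"
```

```text
[ 0.00202708  0.001763   -0.00043995  0.00243214  0.00032564  0.00054493]
the job is handed in; nothing more can be done
None
```

The ear defenders hang level and still on the crossbar, one cup on each side; no bystander was touched, and the job was handed in at about 17 s (no verdict was returned).

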